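Point out the stain bottle and the slide for the handover clip

TASK

Make a short handover clip at the microscope bench: press the larger of the two keys on the grey camera console fully down and let it go, to start the recording. Then point at the tallest of the four dropper bottles with your fingertips, 1 to 4 cm straight above the middle of its top, and stay there for about two seconds; after that point in the same way at the middle one of the three glass slides in the metal tray, over its centre, and finish still pointing there. Do not press the small key, and do not touch, move or lift the bottles, the slide tray or the other small things lying about.

Things in the scene. Friction and masses are not known exactly. Their poses are not given: they have to be found in the camera images.
- record_key (a joint): Travel of the larger key (m): 0 when up, 0.006 fully down. It is sprung: about 4 N presses it fully down and it rises when let go. Down counts from 0.004.
- record_key_top (a point): Centre of the top of the larger key, a white push key 32 mm across in a black housing, pressed straight down. Both keys stand on a fixed grey console 75 x 115 mm and 30 mm high, 58 mm apart centre to centre.
- small_key (a joint): Travel of the small key (m): 0 when up, 0.006 fully down; must stay up.
- small_key_top (a point): Centre of the top of the small key, a white push key 18 mm across on the same console; not to be pressed.
- bottle_tall_top (a point): The very top, on the axis, of the tallest dropper bottle (134 mm high).
- bottle_tall: The tallest bottle, 134 mm high: a dropper bottle of amber glass, 36 mm across, with a black 22 mm collar and a narrow 15 mm rubber bulb on top; origin at the centre of its underside; stands loose.
- bottle_a: A middling bottle, 98 mm high: a dropper bottle of amber glass, 36 mm across, with a black 22 mm collar and a narrow 15 mm rubber bulb on top; origin at the centre of its underside; stands loose.
- bottle_b: Another middling bottle, 98 mm high: a dropper bottle of amber glass, 36 mm across, with a black 22 mm collar and a narrow 15 mm rubber bulb on top; origin at the centre of its underside; stands loose.
- bottle_short: The shortest bottle, 78 mm high: a dropper bottle of amber glass, 36 mm across, with a black 22 mm collar and a narrow 15 mm rubber bulb on top; origin at the centre of its underside; stands loose.
- middle_slide (a point): Centre of the upper face of the middle of the three glass slides, 7 mm above the bench, its z up. Each slide is 76 x 26 mm with a white frosted end and a mauve smear; they lie in the tray side by side, 50 mm apart centre to centre.
- tray: Shallow aluminium tray 100 (x) x 160 (y) mm with a rim 9 mm high, fixed to the bench; origin at the centre of its underside; the slides' long sides run along its x, and they are spread along its y.
- petri: Closed clear petri dish, 90 mm across, 17 mm high; origin at the centre of its underside; loose.
- jar: Small specimen jar with a white lid, 48 mm across, 65 mm high; origin at the centre of its underside; loose.
- tape: Roll of paper tape lying flat, 60 mm across, 19 mm high; origin at the centre of its underside; loose.
- slide_box: Closed plastic slide box 85 x 55 x 32 mm high; origin at the centre of its underside; loose.
- marker: Marker pen lying along its own x, 130 mm long, 12 mm thick; origin underneath it near its middle; loose.

How it is judged:
On the way, in this order (a step that is already met when the one before it is completed fails the run):
1. the larger key is pressed down (value of joint record_key above 0.004 m), for 0.05 s.
2. the key is up again and the fingertips point at the top of the tallest bottle from just above it, without contact, for at least 1.5 s (horizontal distance between the grasp point and bottle_tall_top below 0.025 m and z of the grasp point in the frame of bottle_tall_top between 0.02 and 0.09 m and value of joint record_key below 0.002 m), for 1.5 s.
3. the fingertips point at the middle slide from just above it (horizontal distance between the grasp point and middle_slide below 0.022 m and z of the grasp point in the frame of middle_slide between 0.02 and 0.09 m), for 0.5 s.
At the end, for the whole second after the job is handed in: Still pointing at the middle slide: grasp point (about 19 mm behind the fingertips) within 22 mm horizontally of its centre (25 mm for the bottle earlier) and 20 to 90 mm above it; both keys up; bottles upright; each loose thing within 8 mm of its start (all of step 3 and value of joint each of record_key, small_key below 0.002 m and distance of each of bottle_tall, bottle_a, bottle_b, bottle_short, petri, jar, tape, slide_box, marker from where it was at the start of the episode below 0.008 m and angle between each of bottle_tall, bottle_a, bottle_b, bottle_short's own z axis and vertical below 0.1 rad); the robot touches nothing.
It fails at once if the small key is pressed (value of joint small_key above 0.0025 m).
It fails at once if a bottle or another loose thing is touched (contact force between any of the fingers, the arm and bottle_tall above 0.3 N or contact force between any of the fingers, the arm and bottle_a above 0.3 N or contact force between any of the fingers, the arm and bottle_b above 0.3 N or contact force between any of the fingers, the arm and bottle_short above 0.3 N or contact force between any of the fingers, the arm and petri above 0.3 N or contact force between any of the fingers, the arm and jar above 0.3 N or contact force between any of the fingers, the arm and tape above 0.3 N or contact force between any of the fingers, the arm and slide_box above 0.3 N or contact force between any of the fingers, the arm and marker above 0.3 N).
It fails at once if the slide tray is touched (contact force between any of the fingers, the arm and tray above 0.3 N).
It fails at once if a loose thing is moved or lifted (distance of any of bottle_tall, bottle_a, bottle_b, bottle_short, petri, jar, tape, slide_box, marker from where it was at the start of the episode above 0.015 m).
It also fails if it takes over 54 s, if anything falls off the work surface, if the arm or the gripper's body presses on something with over 40 N, if the wrist force passes 120 N, or if a joint passes its speed limit or range.

ROBOT

A 6-joint arm with a two-finger parallel gripper is mounted at the origin on the work surface. World frame = base frame: x ahead of the robot, y to its left, z up, the work surface at z = 0. Lengths are in m, angles in rad, forces in N, time in s.
With the tool pointing down it reaches from about 0.35 to 0.925 m from the base axis. Payload 6.4 kg.
Tool frame: the origin (TCP) lies midway between the tips of the shut fingers; the grasp point (between the pads) lies 19 mm behind it; y points along the fingers, x is the direction in which the jaws open and shut, and the axes are right-handed (so a half turn about y gives the same grasp; the last joint's range is limited). The gripper opens to 85 mm and grips with 20 to 120 N. Pads are 22 mm wide; open, the fingers measure 114 mm over their backs; the gripper's body (76 mm by 85 mm) begins 54 mm behind the grasp point. The pads swing forward as they close: fully open they stand 13 mm farther back than shut.
Start: joints at [1.132, 0.245, 1.558, -0, 1.339, -0.174], TCP at [0.17, 0.627, 0.231] pointing down, gripper open.
Joint ranges: [-3.13, 3.13], [-1.02, 2.26], [0.13, 2.54], [-0.95, 4.09], [0.21, 2.88], [-2.74, 2.74]. Speed limits (rad/s): [2.57, 2.57, 3.14, 3.14, 3.14, 3.14].

INTERFACE

Orientations are given as a unit quaternion [w, x, y, z].
In Python, from plant import arm, move_gripper, optics gives the robot as it stands. Calls block until the motion is done:
- arm.move_ptp(position, orientation): joint-space move of the TCP to a pose.
- arm.line_to(position, rotation=None, v=0.15): straight line of the TCP; rotation=None keeps the orientation; v is the mean speed in m/s.
- arm.move_j(angles): joint-space move.
- move_gripper(opening, newtons=None): finger opening in m; newtons is the grip in N (None keeps the last); returns when the fingers have stopped.
- arm.sleep(seconds).
- arm.inverse_kinematics(position, orientation): joint angles nearest the present ones, or None.
- optics.camera(name): name is "scene" or "side" or "wrist"; returns a dict with "image" (480x640x3 uint8, red, green, blue), "vertical_fov" (degrees; the focal length in pixels is half the picture's height over the tangent of half this angle, whatever the lens; pixels are square), "cx", "cy" (the principal point, pixels), "rvec" (rotation vector, rad) and "tvec" (3), from world to camera coordinates, as OpenCV has them. Camera axes: x right, y down, z forward; pixel columns grow to the right and rows downward; lengths in m; the calibration is good to about 2 mm. A picture is of the moment at which its call begins. There is no depth.
A pose or a line that the arm cannot do raises arm.MotionError and nothing moves.
- arm.sign_off(): hands the job in, once; it reports no verdict.
Readings, each from a call of its own:
- arm.current_time(): time.
- arm.current_joint_pos(): joint angles.
- arm.current_joint_velocities(): joint speeds.
- arm.current_tau(): joint torques, N m.
- arm.current_ee_pos(): TCP position.
- arm.current_eef_rot(): TCP orientation.
- arm.current_wrist_force(): force on the tool from outside, world axes, zero at the start.
- arm.current_wrist_torque(): the same for the moment, N m.
- arm.current_gripper_width(): finger opening in m.
Only numpy, scipy, OpenCV 4.12 (cv2) and the standard library are available. Lean on these libraries where they do the work, as an engineer would, in place of code of your own. Each camera call takes 0.05 s, during which the arm holds its last target. There are 200 camera calls.

## Working session

There is one attempt and no reset: what is moved stays moved. The work goes in short steps, each a Python script; the robot and the scene stay as the last script left them, time stands still between calls to the robot, and variables do not carry over. Pictures are saved under pics/ and viewed, about 8 in all and at most 12, crops included, and the job is handed in when it is done.

```bash
ls; mkdir -p pics; cat > h.py <<'E'
import numpy as np, cv2
from plant import arm, move_gripper, optics
def snap(name, tag):
    c=optics.camera(name); cv2.imwrite(f'pics/{tag}.png',c['image'][:,:,::-1]); 
    np.savez(f'pics/{tag}.npz',**c); return c
def ray(c,u,v):
    f=240/np.tan(np.radians(float(c['vertical_fov']))/2)
    R=cv2.Rodrigues(np.array(c['rvec'],float))[0]; o=-R.T@np.array(c['tvec'],float).ravel()
    return o, R.T@np.array([(u-c['cx'])/f,(v-c['cy'])/f,1.])
def onplane(c,u,v,z):
    o,d=ray(c,u,v); return o+d*(z-o[2])/d[2]
def proj(c,p):
    f=240/np.tan(np.radians(float(c['vertical_fov']))/2)
    R=cv2.Rodrigues(np.array(c['rvec'],float))[0]; q=R@np.array(p)+np.array(c['tvec'],float).ravel()
    return q[0]/q[2]*f+c['cx'],q[1]/q[2]*f+c['cy']
def tri(obs):
    A=np.zeros((3,3));b=np.zeros(3)
    for c,u,v in obs:
        o,d=ray(c,u,v);d=d/np.linalg.norm(d);M=np.eye(3)-np.outer(d,d);A+=M;b+=M@o
    return np.linalg.solve(A,b)
E
python3 - <<'E'
from h import *
for n in('scene','side','wrist'):
    c=snap(n,n+'0'); print(n,{k:v for k,v in c.items() if k!='image'}, ray(c,320,240)[0])
print(arm.current_time(),arm.current_ee_pos(),arm.current_eef_rot(),arm.current_gripper_width())
E
```

```text
pics
scene {'vertical_fov': 45.23923619184073, 'cx': 321.3799779354233, 'cy': 236.35963012609315, 'rvec': array([ 1.34219869,  2.27293405, -0.84551954]), 'tvec': array([ 0.27519866, -0.28864164,  1.4815005 ])} [1.18357551 0.3212551  0.92186562]
side {'vertical_fov': 57.39586166858997, 'cx': 313.21857727965534, 'cy': 245.30036201544587, 'rvec': array([ 0.6569696 , -2.51153557,  1.27264077]), 'tvec': array([0.43674366, 0.26312631, 0.57919019])} [0.21355923 0.48478101 0.56108964]
wrist {'vertical_fov': 62.82766648103617, 'cx': 317.987788049569, 'cy': 238.01671002904726, 'rvec': array([-2.31567477, -1.77402042, -0.23852622]), 'tvec': array([-0.65028884, -0.03415287,  0.3781932 ])} [0.10415358 0.64609829 0.37253338]
0.15 [0.16991116 0.62694775 0.23041438] [-0.56136605  0.56187508  0.42914846 -0.43011179] 0.08513058556981058
```

View pics/scene0.png

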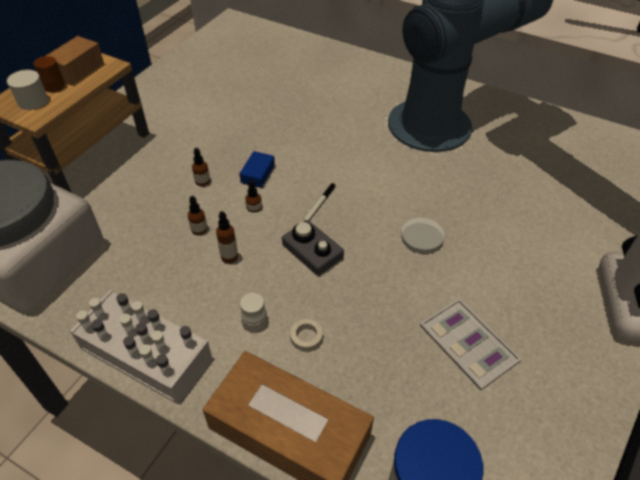

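View pics/side0.png

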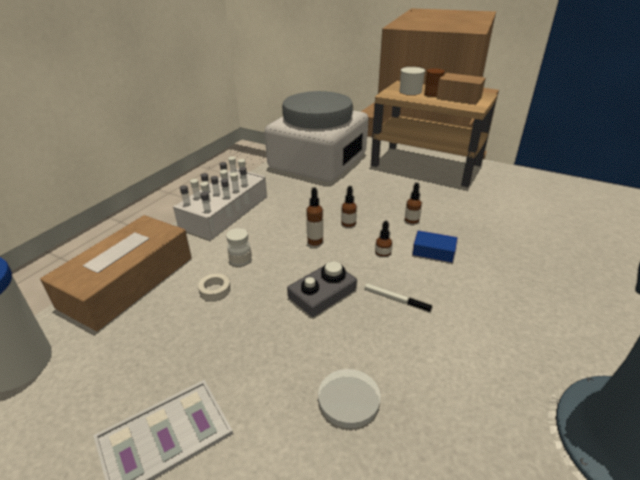

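The scene view shows the large key at about (304,230), the small key at (322,246), the tall bottle's top at (223,213) and the middle slide at (469,344). In the side view they are at (333,268), (310,284), (314,189) and (165,436).

```bash
python3 - <<'E'
from h import *
L=lambda t:dict(np.load(f'pics/{t}.npz'))
s,d=L('scene0'),L('side0')
print('base proj',proj(s,[0,0,0]),proj(d,[0,0,0]))
for n,a,b,z in [('big',(304,229),(333,267),.045),('small',(322,246),(310,283),.04),('tall',(223,213),(314,189),.134),('slide',(469,344),(165,436),.007),('jar',(253,302),(237,238),.065),('botA',(196,200),(349,189),.098),('botB',(200,151),(415,185),.098),('short',(252,186),(385,224),.078),('petri',(423,234),(349,393),.01),('tape',(306,333),(214,286),.01),('box',(258,165),(436,242),.03),('markend',(331,187),(430,306),.006),('markend2',(306,221),(367,288),.006)]:
    print(n,np.round(tri([(s,*a),(d,*b)]),3),onplane(s,*a,z).round(3),onplane(d,*b,z).round(3))
# mauve smears
for c,t in((s,'scene'),(d,'side')):
    im=c['image']; hsv=cv2.cvtColor(im,cv2.COLOR_RGB2HSV)
    m=((hsv[...,0]>130)&(hsv[...,0]<170)&(hsv[...,1]>60)).astype(np.uint8)
    n,_,st,ce=cv2.connectedComponentsWithStats(m)
    for i in range(1,n):
        if st[i,4]>40: print(t,ce[i].round(1),st[i,4],onplane(c,*ce[i],.007).round(3))
a=cv2.resize(s['image'][130:280,170:370],None,fx=4,fy=4,interpolation=cv2.INTER_CUBIC)
cv2.imwrite('pics/crop1.png',a[:,:,::-1])
print(arm.current_time())
E
```

```text
base proj (np.float64(428.3771401848672), np.float64(124.13584073508605)) (np.float64(643.8030493101414), np.float64(444.46861519768436))
big [ 0.507 -0.079  0.048] [ 0.505 -0.079  0.045] [ 0.509 -0.085  0.045]
small [ 0.525 -0.026  0.042] [ 0.524 -0.027  0.04 ] [ 0.527 -0.03   0.04 ]
tall [ 0.611 -0.194  0.131] [ 0.613 -0.191  0.134] [ 0.608 -0.19   0.134]
slide [ 0.566  0.304 -0.003] [0.574 0.306 0.007] [0.56  0.305 0.007]
jar [ 0.715 -0.064  0.057] [ 0.718 -0.062  0.065] [ 0.707 -0.053  0.065]
botA [ 0.578 -0.289  0.092] [ 0.584 -0.282  0.098] [ 0.574 -0.283  0.098]
botB [ 0.455 -0.369  0.095] [ 0.459 -0.365  0.098] [ 0.454 -0.367  0.098]
short [ 0.468 -0.229  0.068] [ 0.479 -0.219  0.078] [ 0.462 -0.219  0.078]
petri [0.371 0.131 0.015] [0.368 0.132 0.01 ] [0.372 0.125 0.01 ]
tape [0.7   0.037 0.011] [0.699 0.036 0.01 ] [0.701 0.036 0.01 ]
box [ 0.37  -0.279  0.027] [ 0.374 -0.276  0.03 ] [ 0.369 -0.276  0.03 ]
markend [ 0.327 -0.111  0.003] [ 0.333 -0.107  0.006] [ 0.326 -0.112  0.006]
markend2 [ 0.447 -0.108 -0.   ] [ 0.453 -0.104  0.006] [ 0.445 -0.103  0.006]
scene [454.1 319.2] 99 [0.536 0.263 0.007]
scene [473.  338.2] 104 [0.558 0.308 0.007]
scene [492.8 358.3] 117 [0.581 0.353 0.007]
side [200.4 420.1] 182 [0.534 0.263 0.007]
side [165.3 439.2] 201 [0.556 0.308 0.007]
side [127.5 459.7] 230 [0.579 0.352 0.007]
0.15
```

View pics/crop1.png

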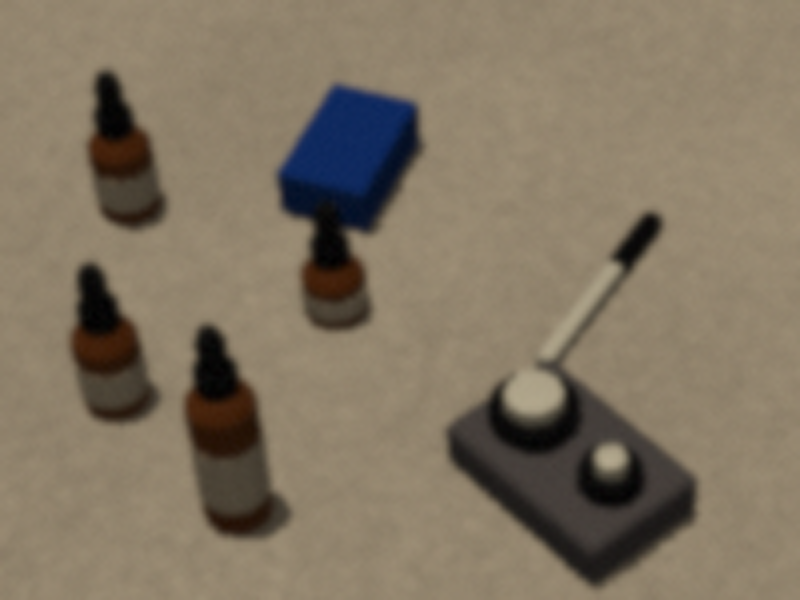

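View pics/wrist0.png

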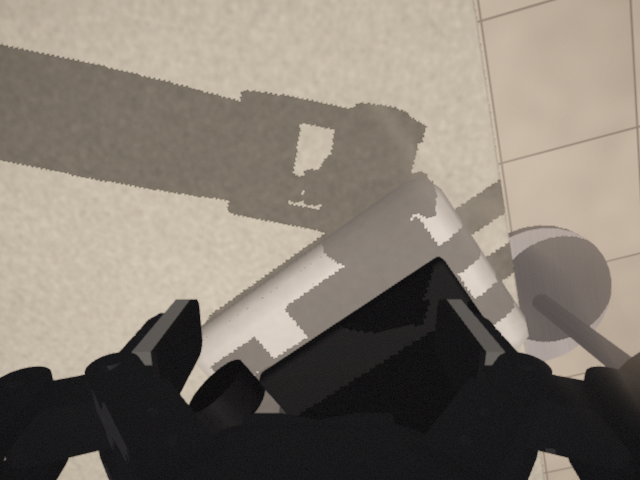

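The crop confirms the white keys, with the large one at (304,229). The tallest bottle is the nearest of the four, with its top at (222,213). The wrist view shows the open fingers above a bench device, so I'll lift straight up first and then look from close by.

```bash
cat >> h.py <<'E'
from scipy.spatial.transform import Rotation as Ro
Q0=[0.707107*np.cos(0),0,0,0]
def orient(p):
    "tool down, same attitude to the base radius as at the start"
    dy=np.arctan2(p[1],p[0])-np.arctan2(.62695,.16991)
    q=np.array([-0.56136605,0.56187508,0.42914846,-0.43011179])
    r=Ro.from_euler('z',dy)*Ro.from_quat(q[[1,2,3,0]])
    x=r.as_quat(); return [x[3],x[0],x[1],x[2]]
E
sed -i '/^Q0/d' h.py
python3 - <<'E'
from h import *
arm.line_to([.17,.627,.36],v=.2)
move_gripper(0.0)
p=[.51,-.15,.28]
print(arm.inverse_kinematics(p,orient(p)))
arm.move_ptp(p,orient(p)); c=snap('wrist','w1')
print(arm.current_time(),arm.current_ee_pos(),arm.current_joint_pos(),arm.current_gripper_width())
print('pred key',proj(c,[.507,-.080,.047]),'small',proj(c,[.525,-.027,.04]),'tall',proj(c,[.611,-.194,.134]))
print(Ro.from_quat(np.array(arm.current_eef_rot())[[1,2,3,0]]).as_matrix().round(3))
E
```

```text
[-4.99446013e-01 -7.26655567e-02  1.80712597e+00 -7.23991856e-05
  1.40867144e+00 -2.13282695e-01]
4.75 [ 0.51020048 -0.1495122   0.2800871 ] [-4.98469419e-01 -7.26698693e-02  1.80697172e+00 -5.22722952e-06
  1.40871461e+00 -2.13292354e-01] -4.278587731470384e-05
pred key (np.float64(294.99343936162893), np.float64(132.50203578676144)) small (np.float64(297.1753484616464), np.float64(68.24163995523782)) tall (np.float64(462.67241898553544), np.float64(242.3292557163257))
[[ 0.96  -0.001  0.281]
 [-0.281  0.001  0.96 ]
 [-0.001 -1.     0.   ]]
```

View pics/w1.png

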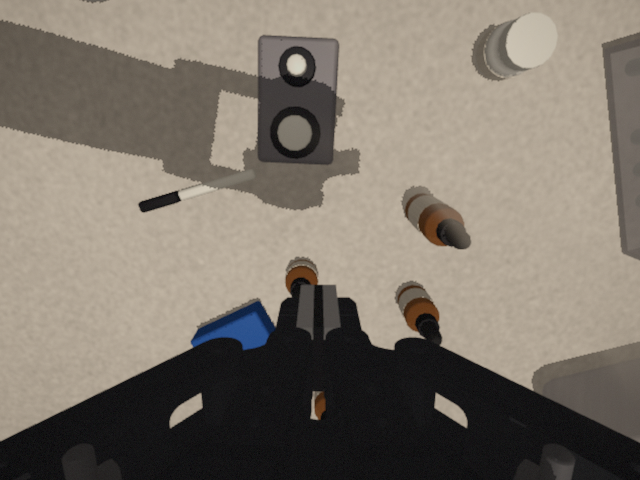

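The wrist view shows the large key at (295,132) and the bottle bulb tip at about (459,240). Both agree with the triangulation within 2 mm, so I'll press now.

```bash
python3 - <<'E'
from h import *
k=np.array([.507,-.080])
p=[*k,.12]
arm.move_ptp(p,orient(p)); arm.sleep(.3)
arm.line_to([*k,.060],v=.1); arm.sleep(.2)
f0=arm.current_wrist_force()[2]; print('f0',f0)
z=.060
while z>.030:
    z-=.0015; arm.line_to([*k,z],v=.03); f=arm.current_wrist_force()[2]-f0
    print(round(z,4),round(f,2),round(arm.current_ee_pos()[2],4))
    if f>8: break
arm.sleep(.2); print(arm.current_wrist_force()); c=snap('side','press')
arm.line_to([*k,.10],v=.1); print(arm.current_time(),arm.current_wrist_force())
E
```

```text
f0 -0.05230500232066687
0.0585 -1.2 0.0585
0.057 -0.34 0.0569
0.0555 -0.18 0.0553
0.054 -0.26 0.0538
0.0525 -0.75 0.0523
0.051 1.18 0.0512
0.0495 2.53 0.0497
0.048 2.87 0.0482
0.0465 2.99 0.0467
0.045 10.5 0.0459
[-2.64685114  0.83392257 10.3863221 ]
10.1833 [ 0.22689252 -0.42207603  0.29826966]
```

The spring force rose from 0.051 and the key hit its stop at 0.046. That is the full 6 mm of travel, and it has been released. Next is the bottle.

```bash
python3 - <<'E'
from h import *
L=lambda t:dict(np.load(f'pics/{t}.npz'))
s,d,w=L('scene0'),L('side0'),L('w1')
b=tri([(s,223,213),(d,314,189),(w,460,240)]); print(b, onplane(w,460,240,.132))
k=[.507,-.080]
arm.line_to([*k,.25],v=.25)
p=[b[0],b[1],.25]; arm.move_ptp(p,orient(p))
arm.line_to([b[0],b[1],.185],v=.15)
c=snap('side','b1');e=snap('scene','b1s');print(arm.current_time(),arm.current_ee_pos())
A=cv2.resize(c['image'][100:260,240:400],(400,400),interpolation=2);B=cv2.resize(e['image'][120:280,140:300],(400,400),interpolation=2)
cv2.imwrite('pics/b1c.png',np.hstack([A,B])[:,:,::-1])
E
```

```text
[ 0.61050334 -0.19326181  0.13096936] [ 0.60994934 -0.19235757  0.132     ]
12.275 [ 0.61131016 -0.19344344  0.1869268 ]
```

View pics/b1c.png

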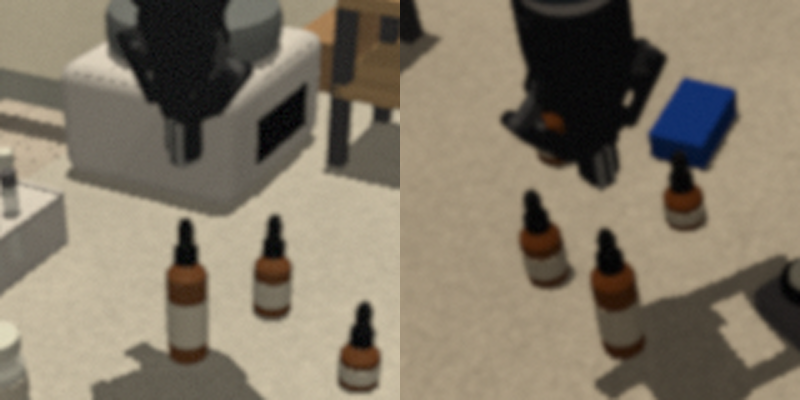

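Both views show the shut fingertips straight above the tall bottle's bulb, about 5 cm up. I'll descend, hold, then go and look at the tray.

```bash
python3 - <<'E'
from h import *
b=[.6105,-.1933]
arm.line_to([*b,.158],v=.08); arm.sleep(2.3); print(arm.current_ee_pos(),arm.current_wrist_force())
arm.line_to([*b,.28],v=.2)
p=[.595,.225,.28]; arm.move_ptp(p,orient(p)); arm.sleep(.3)
c=snap('wrist','w2'); print(arm.current_time())
hsv=cv2.cvtColor(c['image'],cv2.COLOR_RGB2HSV)
m=((hsv[...,0]>130)&(hsv[...,0]<170)&(hsv[...,1]>60)).astype(np.uint8)
n,_,st,ce=cv2.connectedComponentsWithStats(m)
for i in range(1,n):
    if st[i,4]>60: print(ce[i].round(1),st[i],onplane(c,*ce[i],.007).round(4))
E
```

```text
[ 0.61049076 -0.19327617  0.15800921] [ 0.29190593 -0.7042526   0.69587586]
17.7167
[312.1 105.3] [297  89  31  34 438] [0.5566 0.3084 0.007 ]
[276.6 140.6] [262 125  30  32 375] [0.5345 0.2633 0.007 ]
```

View pics/w2.png

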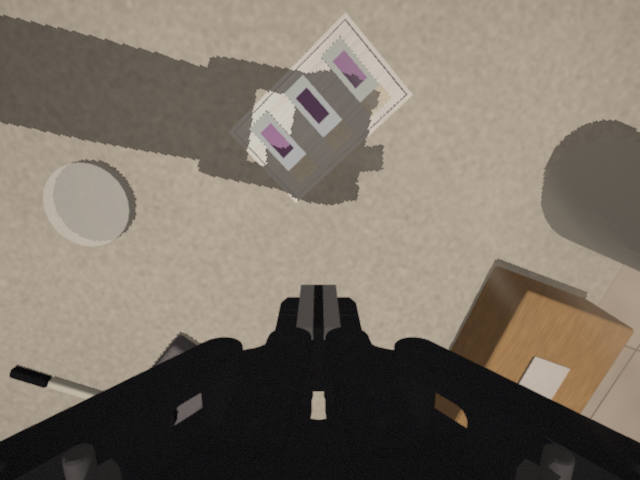

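The tray's corners are at (345,14), (411,95), (297,199) and (231,131). The middle smear is at (312,105), with the frosted end toward (340,133).

```bash
python3 - <<'E'
from h import *
c=dict(np.load('pics/w2.npz'))
P=np.array([onplane(c,u,v,.009)[:2] for u,v in[(345,14),(411,95),(297,199),(231,131)]])
print(P.round(3),P.mean(0),np.linalg.norm(np.diff(P,axis=0),axis=1))
t=P.mean(0)
p=[*t,.12]; arm.move_ptp(p,orient(p)); arm.line_to([*t,.075],v=.1)
a=snap('side','s1');e=snap('scene','s1s');print(arm.current_time(),arm.current_ee_pos())
A=cv2.resize(a['image'][280:480,60:260],(400,400),interpolation=2);B=cv2.resize(e['image'][230:430,370:570],(400,400),interpolation=2)
cv2.imwrite('pics/s1c.png',np.hstack([A,B])[:,:,::-1])
E
```

```text
[[0.557 0.396]
 [0.645 0.352]
 [0.575 0.214]
 [0.488 0.256]] [0.56624269 0.30446431] [0.09813444 0.15471923 0.09597917]
19.1667 [0.56692014 0.30464954 0.07587481]
```

View pics/s1c.png

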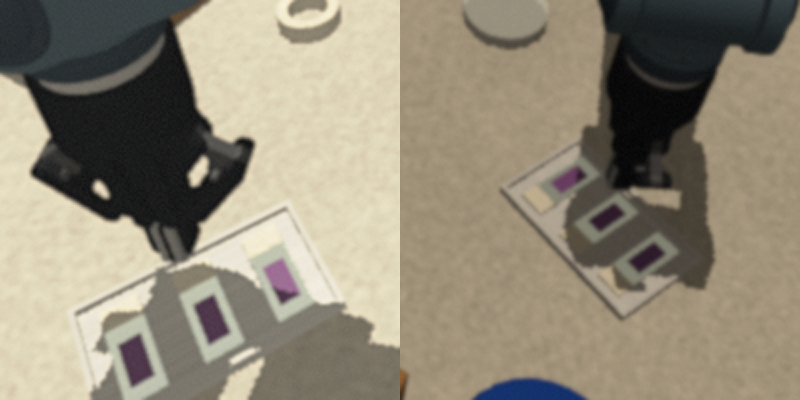

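The fingertips hang over the middle slide, clear of everything. I'll lower them a little, hold, and hand in.

```bash
python3 - <<'E'
from h import *
arm.line_to([.5662,.3045,.035],v=.06); arm.sleep(1.2)
print(arm.current_time(),arm.current_ee_pos(),arm.current_wrist_force(),np.abs(arm.current_joint_velocities()).max())
s0=np.load('pics/scene0.npz')['image']; s=snap('scene','end')['image']
for n,(x0,x1,y0,y1) in {'bottles':(180,280,145,265),'keys/marker':(280,340,180,270),'jar/tape':(235,330,290,350),'petri':(400,445,215,255)}.items():
    print(n,(np.abs(s[y0:y1,x0:x1].astype(int)-s0[y0:y1,x0:x1]).max(2)>45).sum())
arm.sign_off()
E
```

```text
21.1833 [0.56620124 0.30449212 0.03497619] [ 1.1254732  -0.84972338  0.46401714] 0.0019263812734472865
bottles 0
keys/marker 0
jar/tape 0
petri 0
the job is handed in; nothing more can be done
```

The full sequence ran and I handed the job in at about 21 s of robot time. No verdict is reported, so the checks below are my own.

- **Key:** I pressed the larger key with shut fingers. The spring force began at about z = 0.051 m. The key hit its stop at 0.046 m with about 10 N, so it travelled the full 6 mm or so, and I then released it.
- **Bottle:** I pointed at the tallest bottle with the fingertips about 2.4 cm above its top and held for 2.3 s. The scene, side and wrist views put its top at (0.610, -0.193), agreeing within about 5 mm.
- **Slide:** I finished above the middle slide at (0.566, 0.3045), with the fingertips about 2.8 cm above it and the grasp point about 4.7 cm above it.

**Last checks:** The arm was at rest and the wrist force was about 1.5 N, in line with other free-air readings of up to about 1.2 N. The final scene picture showed no change from the start around the bottles, keys, marker, slide box, jar, tape or petri dish.

**Disagreement:** My first estimates of the slide's centre by eye differed by about 14 mm between two cameras. I used the tray's corners from the close wrist view instead. They gave tray sides of 97 x 155 mm against the stated 100 x 160 mm, so I expect the centre to be off by only a few millimetres.

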